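Test the stop button of the polishing bench

ROBOT

A 6-joint arm with a two-finger parallel gripper is mounted at the origin on the work surface. World frame = base frame: x ahead of the robot, y to its left, z up, the work surface at z = 0. Lengths are in m, angles in rad, forces in N, time in s.
With the tool pointing down it reaches from about 0.35 to 0.95 m from the base axis. Payload 17.4 kg.
Tool frame: the origin (TCP) lies at the centre of the arm's flange, where the gripper is bolted on; the fingertips stand 186 mm ahead of it and the grasp point (between the pads) lies 167 mm ahead of it; z points along the fingers, y is the line along which they close (so a half turn about z gives the same grasp; the last joint's range is limited). The gripper opens to 93 mm and grips with 3 to 60 N. Pads are 15 mm wide; open, the fingers measure 128 mm over their backs; the gripper's body (75 mm by 188 mm) begins 65 mm behind the grasp point.
Start: joints at [-0.038, 0.116, 1.442, -0, 1.584, -0.038], TCP at [0.675, -0, 0.405] pointing down, gripper open.
Joint ranges: [-2.83, 2.83], [-0.83, 2.19], [0.07, 2.5], [-1.14, 4.28], [0.01, 3], [-2.97, 2.97]. Speed limits (rad/s): [1.89, 1.89, 2.22, 3.14, 3.14, 3.14].

INTERFACE

Orientations are given as a unit quaternion [x, y, z, w].
In Python, from plant import r, read_camera gives the robot as it stands.
- The arm moves only by the tool send_rows, never from a script. Its argument "rows" is a list of rows, each an object with "travel": the shift along the tool's x, y, z in mm, a list of three; "rot": the turn, a rotation vector about the tool's x, y, z in degrees, a list of three; "gripper": the gripper's target within -1 to 1 (fully open at 1, half-way at 0, shut at -1). A call has 1 to 8 rows; each row shifts and turns the commanded pose from where the row before left it, along the tool's axes as they then stand; what a row does not reach is not made up. A row lasts 1/12 s, in which the tool goes at most 41.7 mm and 7.16 degrees, less where a joint would pass 70% of its speed; a pose out of reach is approached as far as the arm can. A call with a gripper value outside its range is refused whole. The fingers move at their own pace and stop on an object; "newtons" is the grip in N (left out, the last holds). Time passes only in rows, so rows that do not move let the fingers close. It gives the time, the measured TCP pose, the force, the opening and the grip force at its end, in the units of the state.
- r.sense(): the state, without advancing time (a new reading comes with each control period).
- read_camera(name): name is "scene" or "side" or "wrist"; returns a dict with "pixels" (384x512x3 uint8, red, green, blue), "K" (3x3 intrinsics, pixels), "distortion" ([k1, k2, p1, p2, k3] as OpenCV has them; the pictures are not rectified), "R" (3x3) and "t" (3): a world point X has camera coordinates R X + t. Camera axes: x right, y down, z forward; pixel columns grow to the right and rows downward; lengths in m; the calibration is good to about 2 mm. A picture is of the moment at which its call begins. There is no depth.
- r.hand_in(): hands the job in; it is judged then, once.
The state is a dict: "time": time; "joint_positions": joint angles; "qd": joint speeds; "joint_efforts": joint torques, N m; "eef_pos": TCP position; "tcp_rot": TCP orientation; "wrist_force": force on the tool from outside, world axes, zero at the start; "wrist_torque": the same for the moment, N m; "gripper_width": opening from 0.0 (shut) to 1.0 (fully open); "gripper_force": force on a finger pad.
Only numpy, scipy, OpenCV 4.12 (cv2) and the standard library are available. Lean on these libraries where they do the work, as an engineer would, in place of code of your own. Each camera call takes 0.05 s, during which the arm holds its last target. There are 200 camera calls.

TASK

Test the emergency stop on the control box using only the fingertips: press the winged mushroom stop in until it latches, then push its wings round clockwise until it springs out again and let go, and after that press the small round reset button all the way down and let it go. Leave the square start button alone, work gently enough that the loose control box is not pushed along, tipped or lifted, and do not disturb the other things on the bench.

Things in the scene. Friction and masses are not known exactly. Their poses are not given: they have to be found in the camera images.
- station: Control box: grey steel, 150 mm (its x) by 260 mm (its y) by 55 mm tall, about 3 kg, standing loose on the bench. Origin: centre of its underside; z up. Its flat top (z = 55 mm) carries the stop, centred at x 0, y +65 mm, the round reset button at x -35, y -70 mm, and the square start button at x +35, y -70 mm (box frame).
- stop_top (a point): Top centre of the mushroom stop: a black round dome, 48 mm across, with two straight wings, one each way along the box's x axis when not twisted; 92 mm tip to tip, 12 mm wide, 14 mm tall. Standing out, the dome top is 38 mm above the box top and the wings span 16 to 30 mm above it; pressed in, all is 8 mm lower. Its axis is vertical.
- wing_front (a point): Top edge at the tip of the wing that points to the box's -x side, 46 mm from the stop's axis; moves with the stop. Under the wings is open space down to the box top, but for a stem 24 mm across and a collar 42 mm across and 4 mm tall on the axis.
- stop_push (a joint): How far the stop is pressed in: 0 standing out, 0.008 m fully in. It needs 4 to 6 N, then snaps in past halfway and stays in by itself. It stands out at the start.
- stop_twist (a joint): Twist of the stop, rad, clockwise seen from above positive: 0 at rest, 0.9 at its end. A weak spring (about 0.1 Nm at the most) turns it back to 0 when let go. With the stop in, twisting it clockwise lifts it on a cam, and somewhere between 0.3 and 0.7 rad it snaps out; this takes about 0.14 Nm (4 to 7 N sideways on a wing near its tip).
- reset_top (a point): Top centre of the reset button, a round aluminium button 26 mm across, its top 16 mm above the box top.
- reset (a joint): How far the reset button is pressed: 0 to 0.006 m, spring return, 5 N for fully down.
- start_top (a point): Top centre of the start button, a square aluminium button 32 mm wide, its top 16 mm above the box top.
- start (a joint): How far the start button is pressed: 0 to 0.006 m, spring return, 5 N for fully down.
- wax_tin: Bystander: short round steel tin, 72 mm across, 45 mm tall; loose. Origin: centre of its underside.
- tape_roll: Bystander: flat tape roll, 90 mm across, 25 mm tall; loose. Origin: centre of its underside.
- foam_pad: Bystander: round foam polishing pad, 130 mm across, 30 mm tall; loose. Origin: centre of its underside.
- polish: Bystander: upright plastic bottle, 56 mm across, 170 mm tall; loose. Origin: centre of its underside.
- detail_brush: Bystander: hand brush lying flat; loose. Origin: on its length axis.
- spray: Bystander: upright spray bottle, 76 mm across, 188 mm tall; loose. Origin: centre of its underside.
- putty_jar: Bystander: small round jar, 60 mm across, 60 mm tall; loose. Origin: centre of its underside.

How it is judged:
By the outcome, as a careful person would: the job done as asked, in the order asked, and still so for the second after the job is handed in, with the robot touching nothing.
It also fails if it takes over 61 s, if anything falls off the work surface, if the arm or the gripper's body presses on something with over 40 N, if the wrist force passes 120 N, or if a joint passes its speed limit or range.

## Working session

There is one attempt and no reset: what is moved stays moved. The work goes in short steps, Python scripts to look and compute and a tool call to move; the robot and the scene stay as the last step left them, time stands still between calls to the robot, and variables do not carry over. Pictures are saved under pics/ and viewed, at most 10 in all, crops included, and the job is handed in when it is done.

Besides the shell and the picture viewer there is one more tool, called after ">>>" in YAML: its name, and indented under it one key for each argument. send_rows: Moves the arm, as the interface text tells. Its arguments: {"type":"object","properties":{"rows":{"type":"array"},"newtons":{"type":"number"}},"required":["rows"]}

```bash
mkdir -p pics; ls; python3 - <<'E'
from plant import r, read_camera
import cv2,numpy as np
s=r.sense(); print(s)
ims=[]
for n in("scene","side","wrist"):
    c=read_camera(n); cv2.imwrite(f"pics/{n}0.png",c["pixels"][...,::-1]); np.savez(f"pics/{n}0.npz",**c)
    print(n,(-c["R"].T@c["t"]).round(3),c["R"].round(2).tolist(),c["K"].round(0).tolist())
E
```

```text
pics
{'time': 0.0, 'joint_positions': array([-3.77756934e-02,  1.16465054e-01,  1.44228122e+00,  1.18786126e-06,
        1.58398776e+00, -3.78264523e-02]), 'qd': array([ 3.26181922e-05,  8.65373815e-04, -6.36344607e-04, -6.75785767e-04,
        5.30001639e-04,  1.50973114e-03]), 'joint_efforts': array([-2.39607485e-03, -7.21266031e+01, -6.22611737e+01,  7.77577632e-02,
        2.38535833e-02, -2.17692599e-05]), 'eef_pos': array([6.75002997e-01, 7.50121509e-06, 4.04009265e-01]), 'tcp_rot': array([ 7.07088715e-01,  7.07124617e-01, -3.87564857e-04, -4.18905301e-04]), 'wrist_force': array([ 1.03551693,  0.40331806, -0.22088117]), 'wrist_torque': array([-0.03396196,  0.0565943 ,  0.01699992]), 'gripper_force': 0.0, 'gripper_width': 1.0011140478469442}
scene [ 1.426 -0.224  0.734] [[0.21, 0.98, -0.0], [0.55, -0.12, -0.82], [-0.8, 0.17, -0.57]] [[362.0, 0.0, 251.0], [0.0, 362.0, 194.0], [0.0, 0.0, 1.0]]
side [ 0.394 -0.645  0.826] [[0.98, -0.22, 0.01], [-0.16, -0.75, -0.64], [0.15, 0.63, -0.77]] [[357.0, 0.0, 260.0], [0.0, 357.0, 189.0], [0.0, 0.0, 1.0]]
wrist [0.675 0.076 0.384] [[1.0, -0.0, 0.0], [-0.0, -0.96, 0.27], [0.0, -0.27, -0.96]] [[327.0, 0.0, 258.0], [0.0, 327.0, 186.0], [0.0, 0.0, 1.0]]
```

View pics/scene0.png

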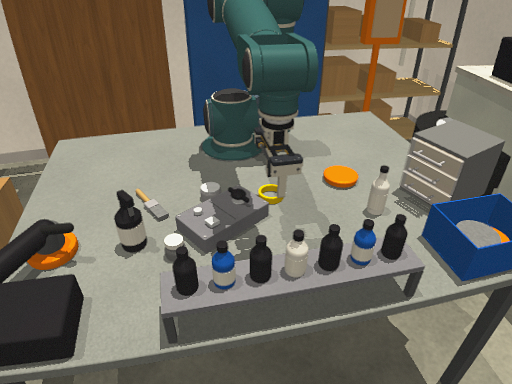

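View pics/side0.png

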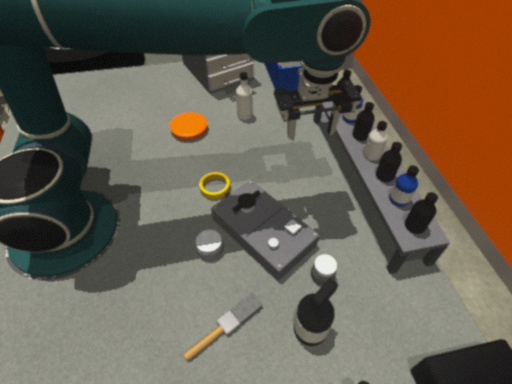

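View pics/wrist0.png

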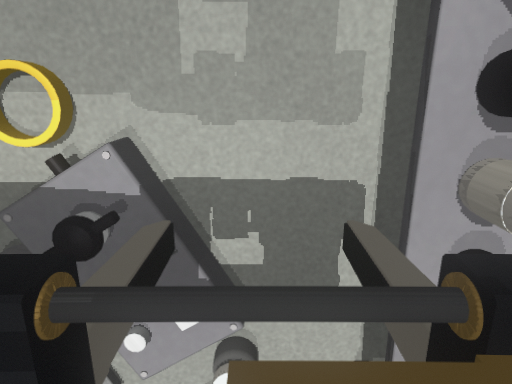

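The three views show the grey box turned about 35° CCW. The stop is at wrist (78,238) / side (248,200), the reset at wrist (137,337) / side (273,243), and the start at side (293,228). The gripper hides part of the wrist view. I'll triangulate these coarsely first.

```bash
cat > h.py <<'E'
import numpy as np,cv2
def ray(c,uv):
    p=cv2.undistortPoints(np.array([[uv]],float),c["K"],c["distortion"])[0,0]
    return -c["R"].T@c["t"], c["R"].T@np.array([p[0],p[1],1.])
def plane(c,uv,z):
    o,d=ray(c,uv); return o+d*(z-o[2])/d[2]
def tri(*cu):
    A=np.zeros((3,3));b=np.zeros(3);L=[]
    for c,uv in cu:
        o,d=ray(c,uv);d=d/np.linalg.norm(d);P=np.eye(3)-np.outer(d,d);A+=P;b+=P@o;L.append((o,P))
    X=np.linalg.solve(A,b); return X,[np.linalg.norm(P@(X-o)) for o,P in L]
E
python3 - <<'E'
from h import *
W,S,C=[np.load(f"pics/{n}0.npz") for n in("wrist","side","scene")]
print("stop",tri((W,(78,238)),(S,(248,200))))
print("reset",tri((W,(137,334)),(S,(273,243))))
print("start",plane(S,(293,228),.071))
for n,uv,z in(("tin",(208,238),.045),("jar",(325,265),.06),("spraybase",(312,325),.08),("tape",(215,184),.025),("foam",(188,125),.03),("polish",(246,105),.08)): print(n,plane(S,uv,z).round(3))
E
```

```text
stop (array([ 0.49662968, -0.06492545,  0.08080068]), [np.float64(0.0018846455054907494), np.float64(0.0018846455054906135)])
reset (array([ 0.53418477, -0.19616577,  0.06020908]), [np.float64(0.0009967414622005907), np.float64(0.000996741462200542)])
start [ 0.59315325 -0.17089542  0.071     ]
tin [ 0.379 -0.138  0.045]
jar [ 0.642 -0.281  0.06 ]
spraybase [ 0.563 -0.415  0.08 ]
tape [0.422 0.057 0.025]
foam [0.369 0.335 0.03 ]
polish [0.572 0.338 0.08 ]
```

>>> send_rows:
  rows:
    - {"travel": [-27,-20,-16],"rot": [0,0,0],"gripper": 1}
    - {"travel": [-27,-20,-16],"rot": [0,0,0],"gripper": 1}
    - {"travel": [-27,-20,-16],"rot": [0,0,0],"gripper": 1}
    - {"travel": [-27,-20,-16],"rot": [0,0,0],"gripper": 1}
    - {"travel": [-27,-20,-16],"rot": [0,0,0],"gripper": 1}
    - {"travel": [-27,-20,-16],"rot": [0,0,0],"gripper": 1}

```text
time: 0.65
eef_pos: [0.5538, -0.163, 0.5013]
tcp_rot: [0.707, 0.707, -0.0, -0.0]
wrist_force: [0.5, -0.5, 0.4]
gripper_width: 1.003
gripper_force: 0.0
```

>>> send_rows:
  rows:
    - {"travel": [0,0,0],"rot": [0,0,-6.1],"gripper": 1}
    - {"travel": [0,0,0],"rot": [0,0,-6.1],"gripper": 1}
    - {"travel": [0,0,0],"rot": [0,0,-6.1],"gripper": 1}
    - {"travel": [0,0,0],"rot": [0,0,-6.1],"gripper": 1}
    - {"travel": [0,0,0],"rot": [0,0,-6.1],"gripper": 1}
    - {"travel": [0,0,0],"rot": [0,0,0],"gripper": 1}
    - {"travel": [0,0,0],"rot": [0,0,0],"gripper": 1}

```text
time: 1.23
eef_pos: [0.555, -0.162, 0.5006]
tcp_rot: [0.498, 0.867, -0.0, -0.0]
wrist_force: [-0.1, -0.5, -0.9]
gripper_width: 0.999
gripper_force: 0.0
```

```bash
python3 - <<'E'
from plant import r, read_camera
import cv2,numpy as np
s=r.sense(); print(s["time"],s["eef_pos"],s["tcp_rot"])
for n in("scene","side","wrist"):
    c=read_camera(n); np.savez(f"pics/{n}1.npz",**c)
    if n=="wrist":cv2.imwrite(f"pics/{n}1.png",c["pixels"][...,::-1])
E
```

```text
1.2333 [ 0.55502211 -0.162019    0.50056031] [ 4.97680616e-01  8.67360356e-01 -3.84589801e-05 -1.20569551e-04]
```

View pics/wrist1.png

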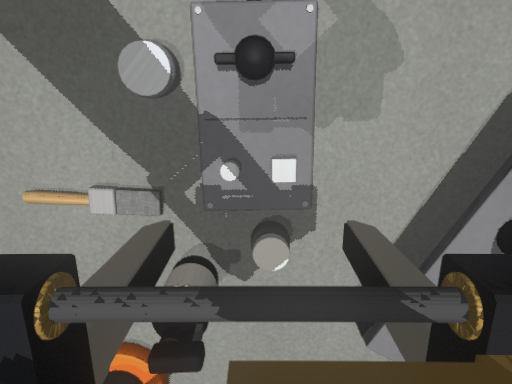

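The wrist view shows the box nearly squared up with the image: dome (255,58), wing tips (216,58) and (294,57), reset (230,171), start (284,170), jar (270,250), tin (147,68). I'll refine these with masks in both the wrist and side views.

```bash
python3 - <<'E'
from h import *
W,S=[np.load(f"pics/{n}1.npz") for n in("wrist","side")]
def blobs(c,win,f):
    x0,y0,x1,y1=win; g=cv2.cvtColor(c["pixels"],cv2.COLOR_RGB2GRAY)[y0:y1,x0:x1]
    n,l,st,ce=cv2.connectedComponentsWithStats(f(g).astype(np.uint8))
    return [(int(a[4]),(ce[i]+[x0,y0]).round(1).tolist(),a[:4].tolist()) for i,a in enumerate(st) if i and a[4]>15], l
print("W dark",blobs(W,(200,20,310,100),lambda g:g<35)[0])
for n,win in(("reset",(212,155,250,190)),("start",(262,150,305,190))):
    print("W",n,blobs(W,win,lambda g:g>130)[0])
print("S dark",blobs(S,(225,180,275,222),lambda g:g<35)[0])
print("S btn",blobs(S,(258,215,308,255),lambda g:g>140)[0])
cr=np.hstack([cv2.resize(W["pixels"][0:230,170:340],None,fx=2.3,fy=2.3),cv2.resize(S["pixels"][160:290,195:340],(400,529),interpolation=cv2.INTER_NEAREST)])
cv2.imwrite("pics/crop1.png",cr[...,::-1]); print(cr.shape)
E
```

```text
W dark [(26, [250.8, 75.8], [45, 53, 12, 6])]
W reset [(460, [225.2, 173.2], [0, 7, 26, 27]), (20, [239.5, 185.4], [24, 28, 8, 5])]
W start [(42, [264.7, 161.6], [0, 7, 8, 13]), (698, [285.5, 171.1], [9, 8, 34, 29])]
S dark []
S btn [(61, [303.4, 217.8], [38, 0, 12, 9]), (162, [292.4, 225.4], [26, 4, 18, 14]), (62, [272.7, 243.1], [10, 25, 11, 7])]
(529, 791, 3)
```

View pics/crop1.png

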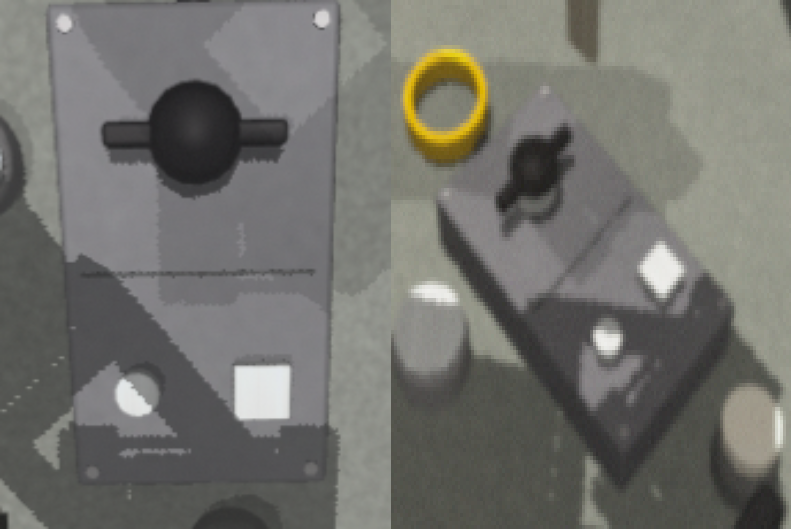

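The crop confirms it. In full-image pixels, wrist: dome (254.8,57.4), wing tips (214.8,57.8) and (294.8,57.4), reset (229.6,171.3), start (283.9,170). Side: dome (246.8,200.5), tips (237,208.6) and (256.6,193.2), reset (274,242.8), start (292.8,226.1).

```bash
python3 - <<'E'
from h import *
W,S,W0=[np.load(f"pics/{n}.npz") for n in("wrist1","side1","wrist0")]
P=dict(dome=((254.8,57.4),(246.8,200.5)),tipL=((214.8,57.8),(237,208.6)),tipR=((294.8,57.4),(256.6,193.2)),reset=((229.6,171.3),(274,242.8)),start=((283.9,170),(292.8,226.1)))
Z=dict(dome=.078,tipL=.082,tipR=.082,reset=.071,start=.071)
Q={}
for k,(a,b) in P.items():
    X,e=tri((W,a),(S,b)); Q[k]=plane(W,a,Z[k]); print(k,X.round(4),round(e[0],4),"planeW",Q[k].round(4),"planeS",plane(S,b,Z[k]).round(4))
sc=[plane(W,(170+x/2.3,y/2.3),.055)[:2] for x,y in((64,23),(322,19),(92,473),(311,468))]
print(np.round(sc,4), [np.linalg.norm(sc[i]-sc[j]) for i,j in((0,1),(2,3),(0,2),(1,3))])
for a,b in(("tipL","tipR"),("reset","start")):
    d=Q[b]-Q[a]; print(a,b,np.linalg.norm(d),np.degrees(np.arctan2(d[1],d[0])))
# fit box pose from layout
m=np.array([[0,.065],[-.035,-.07],[.035,-.07],[-.046,.065],[.046,.065]]); w=np.array([Q[k][:2] for k in("dome","reset","start","tipL","tipR")])
mc,wc=m-m.mean(0),w-w.mean(0); th=np.arctan2((mc[:,0]*wc[:,1]-mc[:,1]*wc[:,0]).sum(),(mc*wc).sum())
R=np.array([[np.cos(th),-np.sin(th)],[np.sin(th),np.cos(th)]]);t=w.mean(0)-R@m.mean(0)
print("yaw",np.degrees(th),"org",t,"res mm",((m@R.T+t-w)*1e3).round(1).tolist()); print((m@R.T+t).round(4))
for n,uv,z in(("tin",(147,68),.045),("jar",(270,250),.06),):print(n,plane(W,uv,z))
E
```

```text
dome [ 0.4947 -0.065   0.0781] 0.0004 planeW [ 0.4943 -0.0649  0.078 ] planeS [ 0.4951 -0.0651  0.078 ]
tipL [ 0.4602 -0.09    0.0856] 0.0043 planeW [ 0.4555 -0.0885  0.082 ] planeS [ 0.4644 -0.0891  0.082 ]
tipR [ 0.5308 -0.04    0.0698] 0.0035 planeW [ 0.5338 -0.0424  0.082 ] planeS [ 0.5252 -0.0492  0.082 ]
reset [ 0.5355 -0.2     0.0663] 0.001 planeW [ 0.5343 -0.1986  0.071 ] planeS [ 0.5356 -0.2029  0.071 ]
start [ 0.5948 -0.1627  0.0671] 0.0004 planeW [ 0.5937 -0.1621  0.071 ] planeS [ 0.5942 -0.1652  0.071 ]
[[ 0.41   -0.0523]
 [ 0.5219  0.0152]
 [ 0.5352 -0.2586]
 [ 0.6465 -0.1901]] [np.float64(0.13065390882134645), np.float64(0.1307670039986814), np.float64(0.24133594872119762), np.float64(0.24010032105697898)]
tipL tipR 0.09080950867401029 30.54173954393878
reset start 0.06971260727089577 31.654198008114815
yaw 31.073492929040732 org [ 0.52799293 -0.12071401] res mm [[0.1, -0.1], [-0.2, -0.1], [0.4, -0.5], [-0.5, -0.3], [0.1, 1.1]]
[[ 0.4944 -0.065 ]
 [ 0.5341 -0.1987]
 [ 0.5941 -0.1626]
 [ 0.455  -0.0888]
 [ 0.5338 -0.0413]]
tin [ 0.38258848 -0.14110064  0.045     ]
jar [ 0.63929763 -0.27261575  0.06      ]
```

The pose fits the layout within about 1 mm: stop axis (0.494,-0.065), reset (0.534,-0.199), yaw 31°. Next I close the fingers and go above the dome.

>>> send_rows:
  rows:
    - {"travel": [14.3,-0.4,20],"rot": [0,0,0],"gripper": -1}
    - {"travel": [14.3,-0.4,25],"rot": [0,0,0],"gripper": -1}
    - {"travel": [14.3,-0.4,25],"rot": [0,0,0],"gripper": -1}
    - {"travel": [14.3,-0.4,25],"rot": [0,0,0],"gripper": -1}
    - {"travel": [14.3,-0.4,25],"rot": [0,0,0],"gripper": -1}
    - {"travel": [14.3,-0.4,25],"rot": [0,0,0],"gripper": -1}
    - {"travel": [14.3,-0.4,25],"rot": [0,0,0],"gripper": -1}
    - {"travel": [14.3,-0.4,23],"rot": [0,0,0],"gripper": -1}
  newtons: 10

```text
time: 2.05
eef_pos: [0.4936, -0.0645, 0.3063]
tcp_rot: [0.497, 0.868, -0.0, -0.0]
wrist_force: [0.4, 0.3, -0.3]
gripper_width: 0.473
gripper_force: 0.0
```

>>> send_rows:
  rows:
    - {"travel": [0,0,0],"rot": [0,0,0],"gripper": -1}
    - {"travel": [0,0,0],"rot": [0,0,0],"gripper": -1}
    - {"travel": [0,0,0],"rot": [0,0,0],"gripper": -1}
    - {"travel": [0,0,0],"rot": [0,0,0],"gripper": -1}
    - {"travel": [0,0,0],"rot": [0,0,0],"gripper": -1}

```text
time: 2.47
eef_pos: [0.4947, -0.0656, 0.3092]
tcp_rot: [0.497, 0.868, 0.0, 0.001]
wrist_force: [0.1, 0.0, 0.1]
gripper_width: 0.114
gripper_force: 0.0
```

>>> send_rows:
  rows:
    - {"travel": [0,0,4],"rot": [0,0,0],"gripper": -1}
    - {"travel": [0,0,5],"rot": [0,0,0],"gripper": -1}
    - {"travel": [0,0,5],"rot": [0,0,0],"gripper": -1}
    - {"travel": [0,0,5],"rot": [0,0,0],"gripper": -1}
    - {"travel": [0,0,3],"rot": [0,0,0],"gripper": -1}
    - {"travel": [0,0,2],"rot": [0,0,0],"gripper": -1}
    - {"travel": [0,0,2],"rot": [0,0,0],"gripper": -1}
    - {"travel": [0,0,1],"rot": [0,0,0],"gripper": -1}

```text
time: 3.13
eef_pos: [0.4942, -0.0651, 0.2805]
tcp_rot: [0.496, 0.868, -0.0, -0.0]
wrist_force: [0.2, -0.7, 0.5]
gripper_width: 0.006
gripper_force: 0.0
```

>>> send_rows:
  rows:
    - {"travel": [0,0,1],"rot": [0,0,0],"gripper": -1}
    - {"travel": [0,0,1],"rot": [0,0,0],"gripper": -1}
    - {"travel": [0,0,1],"rot": [0,0,0],"gripper": -1}
    - {"travel": [0,0,1],"rot": [0,0,0],"gripper": -1}
    - {"travel": [0,0,0],"rot": [0,0,0],"gripper": -1}

```text
time: 3.55
eef_pos: [0.4942, -0.0651, 0.2766]
tcp_rot: [0.496, 0.868, -0.0, -0.0]
wrist_force: [0.8, -0.4, -0.2]
gripper_width: 0.005
gripper_force: 0.1
```

>>> send_rows:
  rows:
    - {"travel": [0,0,1],"rot": [0,0,0],"gripper": -1}
    - {"travel": [0,0,1],"rot": [0,0,0],"gripper": -1}
    - {"travel": [0,0,0],"rot": [0,0,0],"gripper": -1}

```text
time: 3.8
eef_pos: [0.4941, -0.0651, 0.2745]
tcp_rot: [0.496, 0.868, -0.0, -0.0]
wrist_force: [0.7, -0.4, 0.3]
gripper_width: 0.006
gripper_force: 0.0
```

>>> send_rows:
  rows:
    - {"travel": [0,0,1],"rot": [0,0,0],"gripper": -1}
    - {"travel": [0,0,1],"rot": [0,0,0],"gripper": -1}
    - {"travel": [0,0,0],"rot": [0,0,0],"gripper": -1}

```text
time: 4.05
eef_pos: [0.4941, -0.0651, 0.2725]
tcp_rot: [0.496, 0.868, -0.0, -0.0]
wrist_force: [-0.5, -0.9, 0.0]
gripper_width: 0.004
gripper_force: 0.0
```

```bash
python3 - <<'E'
from plant import r, read_camera
import cv2,numpy as np
c=read_camera("side");d=read_camera("scene")
a=cv2.resize(c["pixels"][140:260,180:320],(480,412));b=cv2.resize(d["pixels"][160:245,170:290],(320,227),interpolation=cv2.INTER_CUBIC)
o=np.zeros((412,800,3),np.uint8);o[:,:480]=a;o[:227,480:]=b
cv2.imwrite("pics/c2.png",o[...,::-1]); print(r.sense()["wrist_force"],r.sense()["eef_pos"])
E
```

```text
[0.26443543 0.22146234 0.39707889] [ 0.49418718 -0.06504324  0.27268438]
```

View pics/c2.png

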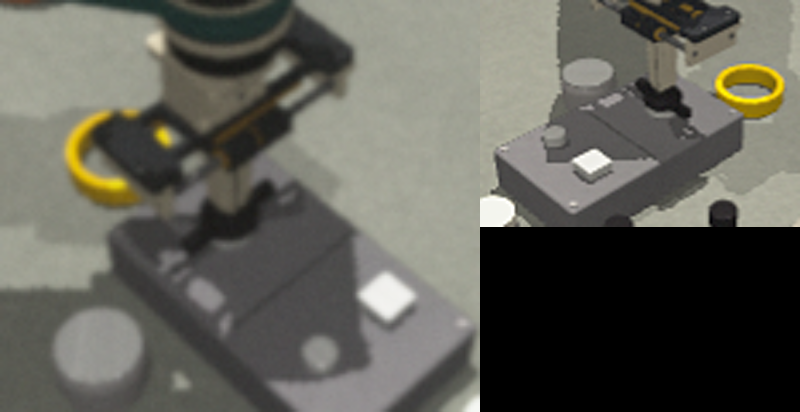

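The side and scene crops show the fingertips on the dome and the box unmoved. It may already have snapped in, so I'll continue in 1 mm steps until something solid shows.

>>> send_rows:
  rows:
    - {"travel": [0,0,1],"rot": [0,0,0],"gripper": -1}
    - {"travel": [0,0,0],"rot": [0,0,0],"gripper": -1}

```text
time: 4.32
eef_pos: [0.4942, -0.0651, 0.2716]
tcp_rot: [0.496, 0.868, -0.0, -0.0]
wrist_force: [-0.8, 0.6, 0.7]
gripper_width: 0.008
gripper_force: 0.0
```

>>> send_rows:
  rows:
    - {"travel": [0,0,1],"rot": [0,0,0],"gripper": -1}
    - {"travel": [0,0,0],"rot": [0,0,0],"gripper": -1}

```text
time: 4.48
eef_pos: [0.4943, -0.0651, 0.2711]
tcp_rot: [0.496, 0.868, 0.0, 0.0]
wrist_force: [-1.2, -0.2, 3.9]
gripper_width: 0.006
gripper_force: 1.8
```

>>> send_rows:
  rows:
    - {"travel": [0,0,0.7],"rot": [0,0,0],"gripper": -1}
    - {"travel": [0,0,0],"rot": [0,0,0],"gripper": -1}

```text
time: 4.65
eef_pos: [0.4943, -0.0651, 0.271]
tcp_rot: [0.496, 0.868, 0.0, 0.0]
wrist_force: [-3.7, -0.1, 9.5]
gripper_width: 0.009
gripper_force: 4.9
```

It is stiff at tip height 0.085 = 55+30 mm, so the stop is fully in and latched. Next I lift, turn 40° CCW and open so the fingers straddle the dome.

>>> send_rows:
  rows:
    - {"travel": [0,0,-8],"rot": [0,0,0],"gripper": -1}
    - {"travel": [0,0,-16],"rot": [0,0,0],"gripper": -1}
    - {"travel": [0,0,-16],"rot": [0,0,-6.7],"gripper": 0.38}
    - {"travel": [0,0,0],"rot": [0,0,-6.7],"gripper": 0.38}
    - {"travel": [0,0,0],"rot": [0,0,-6.7],"gripper": 0.38}
    - {"travel": [0,0,0],"rot": [0,0,-6.7],"gripper": 0.38}
    - {"travel": [0,0,0],"rot": [0,0,-6.7],"gripper": 0.38}
    - {"travel": [0,0,0],"rot": [0,0,-6.7],"gripper": 0.38}

```text
time: 5.32
eef_pos: [0.4942, -0.0651, 0.3104]
tcp_rot: [0.165, 0.986, 0.0, 0.0]
wrist_force: [-0.6, -0.1, 0.5]
gripper_width: 0.38
gripper_force: 0.0
```

>>> send_rows:
  rows:
    - {"travel": [0,0,0],"rot": [0,0,0],"gripper": 0.38}
    - {"travel": [0,0,0],"rot": [0,0,0],"gripper": 0.38}
    - {"travel": [0,0,0],"rot": [0,0,0],"gripper": 0.38}
    - {"travel": [0,0,0],"rot": [0,0,0],"gripper": 0.38}
    - {"travel": [0,0,0],"rot": [0,0,0],"gripper": 0.38}
    - {"travel": [0,0,0],"rot": [0,0,0],"gripper": 0.38}

```text
time: 5.82
eef_pos: [0.4942, -0.0651, 0.31]
tcp_rot: [0.168, 0.986, -0.0, -0.0]
wrist_force: [-0.2, -0.8, -0.0]
gripper_width: 0.685
gripper_force: 0.0
```

```bash
python3 - <<'E'
from plant import r, read_camera
import cv2,numpy as np
c=read_camera("side");d=read_camera("scene");np.savez("pics/side3.npz",**c)
a=cv2.resize(c["pixels"][140:260,180:320],(480,412));b=cv2.resize(d["pixels"][160:245,170:290],(320,227),interpolation=cv2.INTER_CUBIC)
o=np.zeros((412,800,3),np.uint8);o[:,:480]=a;o[:227,480:]=b
cv2.imwrite("pics/c3.png",o[...,::-1]); s=r.sense();print(s["wrist_force"],s["eef_pos"],s["joint_positions"])
E
```

```text
[0.00338427 0.13897202 0.40381941] [ 0.49419091 -0.06507188  0.31005647] [-1.82100057e-01 -2.35968929e-01  1.93200782e+00 -2.58541019e-06
  1.44553937e+00 -1.41533684e+00]
```

View pics/c3.png

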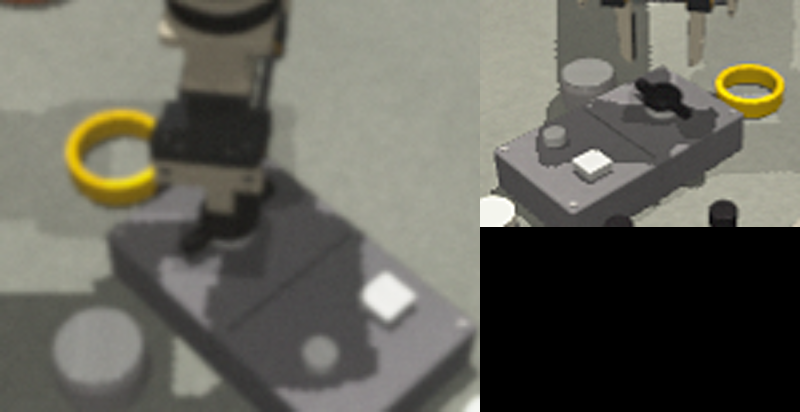

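The scene crop shows the dome sitting low (latched), with the fingers open and clear above it. I'll go down beside the wings.

>>> send_rows:
  rows:
    - {"travel": [0,0,10],"rot": [0,0,0],"gripper": 0.38}
    - {"travel": [0,0,11],"rot": [0,0,0],"gripper": 0.38}
    - {"travel": [0,0,11],"rot": [0,0,0],"gripper": 0.38}
    - {"travel": [0,0,10],"rot": [0,0,0],"gripper": 0.38}
    - {"travel": [0,0,8],"rot": [0,0,0],"gripper": 0.38}
    - {"travel": [0,0,6],"rot": [0,0,0],"gripper": 0.38}
    - {"travel": [0,0,4],"rot": [0,0,0],"gripper": 0.38}
    - {"travel": [0,0,2],"rot": [0,0,0],"gripper": 0.38}

```text
time: 6.58
eef_pos: [0.4941, -0.0651, 0.2474]
tcp_rot: [0.168, 0.986, 0.0, -0.0]
wrist_force: [-0.5, -0.0, 0.3]
gripper_width: 0.693
gripper_force: 0.0
```

>>> send_rows:
  rows:
    - {"travel": [0,0,0],"rot": [0,0,2],"gripper": 0.38}
    - {"travel": [0,0,0],"rot": [0,0,2],"gripper": 0.38}
    - {"travel": [0,0,0],"rot": [0,0,2],"gripper": 0.38}
    - {"travel": [0,0,0],"rot": [0,0,2],"gripper": 0.38}
    - {"travel": [0,0,0],"rot": [0,0,2],"gripper": 0.38}
    - {"travel": [0,0,0],"rot": [0,0,2],"gripper": 0.38}
    - {"travel": [0,0,0],"rot": [0,0,2],"gripper": 0.38}
    - {"travel": [0,0,0],"rot": [0,0,0],"gripper": 0.38}

```text
time: 7.25
eef_pos: [0.4943, -0.0651, 0.2484]
tcp_rot: [0.287, 0.958, 0.0, 0.0]
wrist_force: [0.3, 0.2, -0.0]
gripper_width: 0.689
gripper_force: 0.1
```

>>> send_rows:
  rows:
    - {"travel": [0,0,0],"rot": [0,0,2],"gripper": 0.38}
    - {"travel": [0,0,0],"rot": [0,0,2],"gripper": 0.38}
    - {"travel": [0,0,0],"rot": [0,0,2],"gripper": 0.38}
    - {"travel": [0,0,0],"rot": [0,0,2],"gripper": 0.38}
    - {"travel": [0,0,0],"rot": [0,0,2],"gripper": 0.38}
    - {"travel": [0,0,0],"rot": [0,0,2],"gripper": 0.38}
    - {"travel": [0,0,0],"rot": [0,0,2],"gripper": 0.38}
    - {"travel": [0,0,0],"rot": [0,0,0],"gripper": 0.38}

```text
time: 7.92
eef_pos: [0.4943, -0.0651, 0.2483]
tcp_rot: [0.401, 0.916, -0.0, 0.0]
wrist_force: [0.1, 0.1, 0.7]
gripper_width: 0.689
gripper_force: 1.6
```

```bash
python3 - <<'E'
from plant import r
s=r.sense();print(s["wrist_force"],s["wrist_torque"],s["eef_pos"],s["tcp_rot"])
E
```

```text
[0.0678906  0.05835943 0.67338986] [-0.0757988  -0.14256276  0.09164308] [ 0.4943016  -0.06513263  0.24834943] [ 4.01388977e-01  9.15907618e-01 -2.41251286e-05  3.51743672e-04]
```

Contact: torque about 0.1 Nm with no net side force. I'll carry on turning.

>>> send_rows:
  rows:
    - {"travel": [0,0,0],"rot": [0,0,2],"gripper": 0.38}
    - {"travel": [0,0,0],"rot": [0,0,2],"gripper": 0.38}
    - {"travel": [0,0,0],"rot": [0,0,2],"gripper": 0.38}
    - {"travel": [0,0,0],"rot": [0,0,2],"gripper": 0.38}
    - {"travel": [0,0,0],"rot": [0,0,2],"gripper": 0.38}
    - {"travel": [0,0,0],"rot": [0,0,2],"gripper": 0.38}
    - {"travel": [0,0,0],"rot": [0,0,2],"gripper": 0.38}
    - {"travel": [0,0,0],"rot": [0,0,0],"gripper": 0.38}

```text
time: 8.58
eef_pos: [0.4943, -0.0652, 0.2484]
tcp_rot: [0.51, 0.86, -0.0, 0.0]
wrist_force: [-0.5, -1.8, 0.7]
gripper_width: 0.689
gripper_force: 0.8
```

```bash
python3 - <<'E'
from plant import r
s=r.sense();print(s["wrist_force"],s["wrist_torque"],s["eef_pos"],s["tcp_rot"])
E
```

```text
[-0.45199031 -1.79581207  0.65058485] [-0.26575313  0.00311216  0.04841686] [ 0.49428182 -0.06518008  0.24836275] [ 5.09700080e-01  8.60352086e-01 -2.75066851e-05  3.41315396e-04]
```

>>> send_rows:
  rows:
    - {"travel": [0,0,0],"rot": [0,0,2],"gripper": 0.38}
    - {"travel": [0,0,0],"rot": [0,0,2],"gripper": 0.38}
    - {"travel": [0,0,0],"rot": [0,0,2],"gripper": 0.38}
    - {"travel": [0,0,0],"rot": [0,0,2],"gripper": 0.38}
    - {"travel": [0,0,0],"rot": [0,0,2],"gripper": 0.38}
    - {"travel": [0,0,0],"rot": [0,0,2],"gripper": 0.38}
    - {"travel": [0,0,0],"rot": [0,0,0],"gripper": 0.38}

```text
time: 9.17
eef_pos: [0.4943, -0.0652, 0.2483]
tcp_rot: [0.597, 0.803, -0.0, 0.0]
wrist_force: [0.3, -2.4, 0.6]
gripper_width: 0.693
gripper_force: 1.1
```

```bash
python3 - <<'E'
from plant import r
s=r.sense();print(s["wrist_force"],s["wrist_torque"],s["eef_pos"],s["tcp_rot"])
E
```

```text
[ 0.3262179  -2.38196978  0.59205449] [-0.37780599 -0.05852089  0.08950976] [ 0.49426592 -0.06516178  0.24828163] [ 5.96615449e-01  8.02527212e-01 -1.23176105e-05  2.84333228e-04]
```

>>> send_rows:
  rows:
    - {"travel": [0,0,0],"rot": [0,0,2],"gripper": 0.38}
    - {"travel": [0,0,0],"rot": [0,0,2],"gripper": 0.38}
    - {"travel": [0,0,0],"rot": [0,0,2],"gripper": 0.38}
    - {"travel": [0,0,0],"rot": [0,0,2],"gripper": 0.38}
    - {"travel": [0,0,0],"rot": [0,0,0],"gripper": 0.38}

```text
time: 9.58
eef_pos: [0.4943, -0.0652, 0.2482]
tcp_rot: [0.651, 0.759, -0.0, 0.0]
wrist_force: [0.6, -3.2, 0.5]
gripper_width: 0.691
gripper_force: 1.2
```

```bash
python3 - <<'E'
from plant import r, read_camera
import cv2,numpy as np
s=r.sense();print(s["wrist_force"],s["wrist_torque"],s["eef_pos"],s["tcp_rot"])
c=read_camera("side");d=read_camera("scene");
a=cv2.resize(c["pixels"][160:250,200:300],(400,360),interpolation=cv2.INTER_CUBIC);b=cv2.resize(d["pixels"][160:241,200:290],(400,360),interpolation=cv2.INTER_CUBIC)
cv2.imwrite("pics/c4.png",np.hstack([a,b])[...,::-1])
E
```

```text
[ 0.56181598 -3.16731478  0.50932511] [-0.49794462 -0.13057296  0.09602562] [ 0.49425096 -0.06516819  0.24817782] [ 6.51006677e-01  7.59071960e-01 -7.60852829e-06  2.58297507e-04]
```

View pics/c4.png

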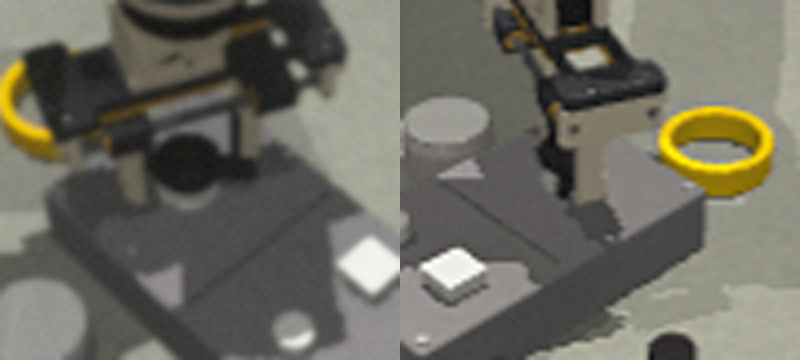

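The side crop shows the lighter stem under the dome at (185,195), so the stop stands out again. The wings have turned clockwise, and the torque of about 0.09 Nm is only the return spring. I'll unwind gently until the wings are home, then lift.

>>> send_rows:
  rows:
    - {"travel": [0,0,0],"rot": [0,0,-4],"gripper": 0.38}
    - {"travel": [0,0,0],"rot": [0,0,-4],"gripper": 0.38}
    - {"travel": [0,0,0],"rot": [0,0,-4],"gripper": 0.38}
    - {"travel": [0,0,0],"rot": [0,0,-4],"gripper": 0.38}
    - {"travel": [0,0,0],"rot": [0,0,-4],"gripper": 0.38}
    - {"travel": [0,0,0],"rot": [0,0,-4],"gripper": 0.38}
    - {"travel": [0,0,0],"rot": [0,0,-4],"gripper": 0.38}
    - {"travel": [0,0,0],"rot": [0,0,-4],"gripper": 0.38}

```text
time: 10.35
eef_pos: [0.4942, -0.065, 0.248]
tcp_rot: [0.414, 0.91, 0.0, -0.0]
wrist_force: [0.1, -1.4, 0.4]
gripper_width: 0.69
gripper_force: 0.4
```

>>> send_rows:
  rows:
    - {"travel": [0,0,0],"rot": [0,0,-4],"gripper": 0.38}
    - {"travel": [0,0,0],"rot": [0,0,-4],"gripper": 0.38}
    - {"travel": [0,0,0],"rot": [0,0,-4],"gripper": 0.38}
    - {"travel": [0,0,0],"rot": [0,0,-4],"gripper": 0.38}
    - {"travel": [0,0,0],"rot": [0,0,-4],"gripper": 0.38}
    - {"travel": [0,0,0],"rot": [0,0,-4],"gripper": 0.38}
    - {"travel": [0,0,0],"rot": [0,0,-4],"gripper": 0.38}
    - {"travel": [0,0,0],"rot": [0,0,0],"gripper": 0.38}

```text
time: 11.02
eef_pos: [0.4941, -0.0649, 0.2479]
tcp_rot: [0.182, 0.983, 0.0, -0.0]
wrist_force: [0.3, 0.1, 0.1]
gripper_width: 0.692
gripper_force: 0.0
```

>>> send_rows:
  rows:
    - {"travel": [0,0,-5],"rot": [0,0,0],"gripper": 0.38}
    - {"travel": [0,0,-12],"rot": [0,0,0],"gripper": 0.38}
    - {"travel": [0,0,-20],"rot": [0,0,0],"gripper": 0.38}
    - {"travel": [0,0,-30],"rot": [0,0,0],"gripper": -1}
    - {"travel": [0,0,-30],"rot": [0,0,0],"gripper": -1}
    - {"travel": [0,0,-30],"rot": [0,0,0],"gripper": -1}
    - {"travel": [0,0,-25],"rot": [0,0,0],"gripper": -1}
    - {"travel": [0,0,-10],"rot": [0,0,0],"gripper": -1}

```text
time: 11.68
eef_pos: [0.494, -0.065, 0.415]
tcp_rot: [0.185, 0.983, 0.0, 0.003]
wrist_force: [-0.5, 0.4, 0.7]
gripper_width: 0.38
gripper_force: 0.0
```

>>> send_rows:
  rows:
    - {"travel": [0,0,0],"rot": [0,0,6],"gripper": -1}
    - {"travel": [0,0,0],"rot": [0,0,6],"gripper": -1}
    - {"travel": [0,0,0],"rot": [0,0,6],"gripper": -1}
    - {"travel": [0,0,0],"rot": [0,0,6],"gripper": -1}
    - {"travel": [0,0,0],"rot": [0,0,6],"gripper": -1}
    - {"travel": [0,0,0],"rot": [0,0,6],"gripper": -1}
    - {"travel": [0,0,0],"rot": [0,0,2],"gripper": -1}
    - {"travel": [0,0,0],"rot": [0,0,0],"gripper": -1}

```text
time: 12.35
eef_pos: [0.4941, -0.065, 0.41]
tcp_rot: [0.496, 0.868, -0.0, -0.0]
wrist_force: [-0.3, -0.2, 0.4]
gripper_width: 0.007
gripper_force: 0.0
```

```bash
python3 - <<'E'
from plant import r, read_camera
from h import *
s=r.sense();print(s["wrist_force"],s["wrist_torque"],s["eef_pos"],s["tcp_rot"],s["gripper_width"])
c=read_camera("side");w=read_camera("wrist");np.savez("pics/wrist5.npz",**w);S1=np.load("pics/side1.npz")["pixels"]
a=cv2.resize(c["pixels"][160:260,210:310],(400,400),interpolation=cv2.INTER_CUBIC);b=cv2.resize(S1[160:260,210:310],(400,400),interpolation=cv2.INTER_CUBIC)
cv2.imwrite("pics/c5.png",np.hstack([a,b])[...,::-1])
g=cv2.cvtColor(c["pixels"],cv2.COLOR_RGB2GRAY)[215:255,258:308]
n,l,st,ce=cv2.connectedComponentsWithStats((g>140).astype(np.uint8));print(st.tolist(),ce+[258,215])
E
```

```text
[-0.29217102 -0.23641757  0.40643093] [ 0.08210091 -0.03699071 -0.02247293] [ 0.49408278 -0.06501416  0.40997945] [ 4.95812567e-01  8.68429541e-01 -1.22659998e-05 -1.74038839e-04] 0.0072519616845728935
[[0, 0, 50, 40, 1826], [38, 0, 12, 9, 63], [32, 4, 12, 14, 111]] [[281.05312158 235.63636364]
 [303.20634921 217.77777778]
 [294.54954955 225.2972973 ]]
```

View pics/c5.png

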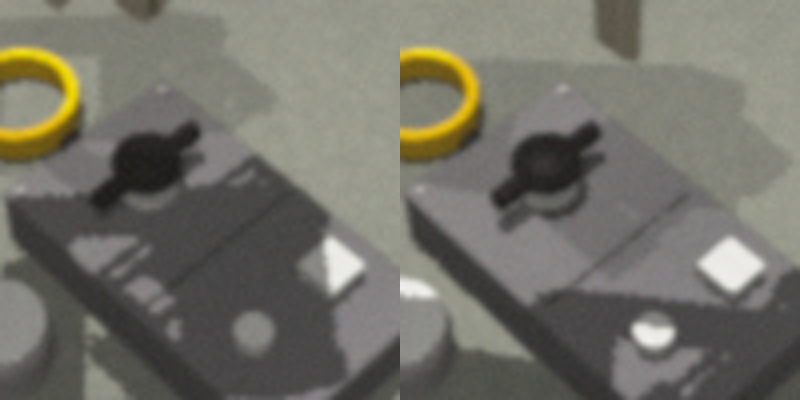

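The before/after crops match: stop out, wings home, box unmoved. Now the reset: move over it and go down close to it.

>>> send_rows:
  rows:
    - {"travel": [-20,-5,0],"rot": [0,0,0],"gripper": -1}
    - {"travel": [-30,-7.5,0],"rot": [0,0,0],"gripper": -1}
    - {"travel": [-30,-7.5,0],"rot": [0,0,0],"gripper": -1}
    - {"travel": [-30,-7.5,10],"rot": [0,0,0],"gripper": -1}
    - {"travel": [-25.5,-6,20],"rot": [0,0,0],"gripper": -1}
    - {"travel": [0,0,30],"rot": [0,0,0],"gripper": -1}
    - {"travel": [0,0,30],"rot": [0,0,0],"gripper": -1}
    - {"travel": [0,0,30],"rot": [0,0,0],"gripper": -1}

```text
time: 13.12
eef_pos: [0.5344, -0.1992, 0.2886]
tcp_rot: [0.494, 0.869, 0.0, -0.0]
wrist_force: [0.1, -0.4, -0.1]
gripper_width: 0.007
gripper_force: 0.0
```

>>> send_rows:
  rows:
    - {"travel": [0,0,15],"rot": [0,0,0],"gripper": -1}
    - {"travel": [0,0,6],"rot": [0,0,0],"gripper": -1}
    - {"travel": [0,0,4],"rot": [0,0,0],"gripper": -1}
    - {"travel": [0,0,2],"rot": [0,0,0],"gripper": -1}
    - {"travel": [0,0,0],"rot": [0,0,0],"gripper": -1}
    - {"travel": [0,0,0],"rot": [0,0,0],"gripper": -1}

```text
time: 13.62
eef_pos: [0.5348, -0.1987, 0.2643]
tcp_rot: [0.495, 0.869, 0.0, 0.001]
wrist_force: [0.3, -0.3, -0.8]
gripper_width: 0.007
gripper_force: 0.0
```

Contact is expected at TCP z 0.257 and full travel at 0.251.

>>> send_rows:
  rows:
    - {"travel": [0,0,2],"rot": [0,0,0],"gripper": -1}
    - {"travel": [0,0,2],"rot": [0,0,0],"gripper": -1}
    - {"travel": [0,0,2],"rot": [0,0,0],"gripper": -1}
    - {"travel": [0,0,2],"rot": [0,0,0],"gripper": -1}
    - {"travel": [0,0,1],"rot": [0,0,0],"gripper": -1}
    - {"travel": [0,0,1],"rot": [0,0,0],"gripper": -1}
    - {"travel": [0,0,1],"rot": [0,0,0],"gripper": -1}
    - {"travel": [0,0,0],"rot": [0,0,0],"gripper": -1}

```text
time: 14.28
eef_pos: [0.5346, -0.1987, 0.2521]
tcp_rot: [0.495, 0.869, 0.0, 0.0]
wrist_force: [-0.4, 0.1, 4.9]
gripper_width: 0.007
gripper_force: 2.2
```

>>> send_rows:
  rows:
    - {"travel": [0,0,1],"rot": [0,0,0],"gripper": -1}
    - {"travel": [0,0,1],"rot": [0,0,0],"gripper": -1}
    - {"travel": [0,0,0],"rot": [0,0,0],"gripper": -1}

```text
time: 14.53
eef_pos: [0.5347, -0.1987, 0.2512]
tcp_rot: [0.495, 0.869, 0.0, 0.0]
wrist_force: [-3.9, 1.9, 13.9]
gripper_width: 0.007
gripper_force: 7.0
```

Full travel reached: 13.9 N, solid at 0.2512. Releasing and retreating.

>>> send_rows:
  rows:
    - {"travel": [0,0,-2],"rot": [0,0,0],"gripper": -1}
    - {"travel": [0,0,-4],"rot": [0,0,0],"gripper": -1}
    - {"travel": [0,0,-8],"rot": [0,0,0],"gripper": -1}
    - {"travel": [0,0,-20],"rot": [0,0,0],"gripper": -1}
    - {"travel": [0,0,-30],"rot": [0,0,0],"gripper": -1}
    - {"travel": [0,0,-30],"rot": [0,0,0],"gripper": -1}
    - {"travel": [0,0,-30],"rot": [0,0,0],"gripper": -1}
    - {"travel": [0,0,-30],"rot": [0,0,0],"gripper": -1}

```text
time: 15.2
eef_pos: [0.5342, -0.1985, 0.4057]
tcp_rot: [0.495, 0.869, -0.0, -0.0]
wrist_force: [0.3, -0.1, -0.7]
gripper_width: 0.006
gripper_force: 0.0
```

>>> send_rows:
  rows:
    - {"travel": [0,0,-30],"rot": [0,0,0],"gripper": -1}
    - {"travel": [0,0,-20],"rot": [0,0,0],"gripper": -1}
    - {"travel": [0,0,-10],"rot": [0,0,0],"gripper": -1}
    - {"travel": [0,0,0],"rot": [0,0,0],"gripper": -1}
    - {"travel": [0,0,0],"rot": [0,0,0],"gripper": -1}
    - {"travel": [0,0,0],"rot": [0,0,0],"gripper": -1}

```text
time: 15.7
eef_pos: [0.5346, -0.1987, 0.4621]
tcp_rot: [0.495, 0.869, -0.0, -0.001]
wrist_force: [-0.4, 1.0, -0.1]
gripper_width: 0.002
gripper_force: 0.0
```

```bash
python3 - <<'E'
from plant import r, read_camera
from h import *
print(r.sense()["eef_pos"])
c=read_camera("side")["pixels"];S1=np.load("pics/side1.npz")["pixels"]
cv2.imwrite("pics/c6.png",np.hstack([cv2.resize(i[150:300,190:340],(400,400),interpolation=cv2.INTER_CUBIC) for i in(c,S1)])[...,::-1])
E
```

```text
[ 0.53459361 -0.19870959  0.46210656]
```

View pics/c6.png

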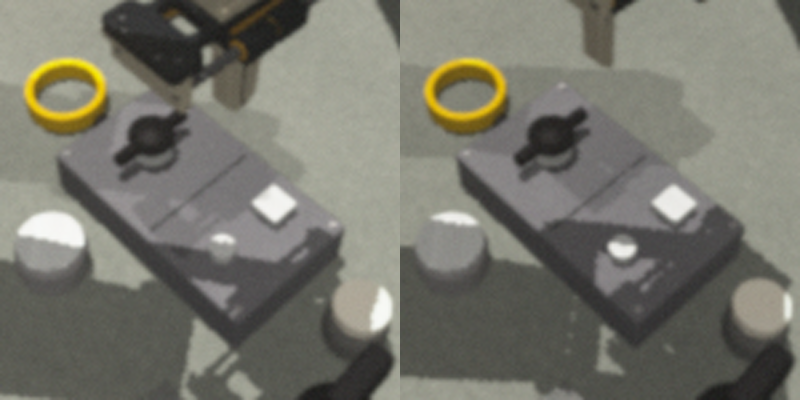

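The final side view matches the starting one: stop out with wings home (150,138), reset up (222,247), box and neighbours unmoved.

```bash
python3 -c "
from plant import r
print(r.hand_in())"
```

```text
the job is handed in; nothing more can be done
None
```

Job done and handed in at about 16 s: I pressed the stop until it latched, twisted it clockwise until it sprang out, then pressed the reset fully and let it go; the start button was not touched, and the last picture shows the box and the things around it unmoved.

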